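# Put a hanging nut driver away in the bench drawer

## Robot

A 6-joint arm with a two-finger parallel gripper is mounted at the origin on the work surface. World frame = base frame: x ahead of the robot, y to its left, z up, the work surface at z = 0. Lengths are in m, angles in rad, forces in N, time in s.
With the tool pointing down it reaches from about 0.375 to 0.9 m from the base axis. Payload 3.1 kg.
Tool frame: the origin (TCP) lies at the centre of the arm's flange, where the gripper is bolted on; the fingertips stand 173 mm ahead of it and the grasp point (between the pads) lies 155 mm ahead of it; z points along the fingers, y is the line along which they close (so a half turn about z gives the same grasp; the last joint's range is limited). The gripper opens to 85 mm and grips with 20 to 120 N. Pads are 22 mm wide; open, the fingers measure 114 mm over their backs; the gripper's body (76 mm by 85 mm) begins 54 mm behind the grasp point. The pads swing forward as they close: fully open they stand 13 mm farther back than shut.
Start: joints at [-1.452, 0.527, 1.433, -0, 1.181, -0.178], TCP at [0.183, -0.597, 0.405] pointing down, gripper open.
Joint ranges: [-3.08, 3.08], [-0.75, 2.2], [0.22, 2.44], [-1.43, 4.57], [0, 2.65], [-2.85, 2.85]. Speed limits (rad/s): [2.79, 2.79, 3.14, 3.14, 3.14, 3.14].

## Interface

Orientations are given as a unit quaternion [x, y, z, w].
In Python, from station import * gives the robot as it stands.
- The arm moves only by the shell command python3 -m jog 'ROWS' [OPENING] [FORCE]. ROWS is a JSON object of lists of equal length, an entry for each row: "linear": the shift along the world's x, y, z in mm, a list of three; "turn": the turn about the world's z in units of 5 degrees (1.0 is 5 degrees). A call has 1 to 12 rows; each row shifts and turns the commanded pose from where the row before left it; what a row does not reach is not made up. A row lasts 1/8 s, in which the tool goes at most 62.5 mm and 10.7 degrees, less where a joint would pass 70% of its speed; a pose out of reach is approached as far as the arm can. A call is refused whole if a number of a shift passes 62.5 or a number of a turn 1, either way. A call with a gripper value outside its range is refused whole. OPENING is the opening, from 0 (shut) to 1 (fully open), set as the call begins (- or left out, the last holds). The fingers move at their own pace and stop on an object; FORCE is the grip in N (left out, the last holds). Time passes only in rows, so rows that do not move let the fingers close. It gives the time, the measured TCP pose, the force, the opening and the grip force at its end, in the units of the state.
- sense(): the state, without advancing time (a new reading comes with each control period).
- snapshot(name): name is "scene" or "top" or "wrist"; returns the picture (480x640x3 uint8, red, green, blue); there is no depth.
- get_calibration(name): a dict with "fx", "fy", "cx", "cy" (pixels), "world_to_cam" (4x4, takes a point from world to camera coordinates). Camera axes: x right, y down, z forward; pixel columns grow to the right and rows downward; lengths in m; the calibration is good to about 2 mm. A picture is of the moment at which its call begins: read the wrist's pose just before it. get_calibration takes no time and is no camera call; for the wrist camera it gives the pose at the moment of the call.
- sign_off(): hands the job in; it is judged then, once.
The state is a dict: "t": time; "q": joint angles; "qd": joint speeds; "tau": joint torques, N m; "tcp_pos": TCP position; "tool_rot": TCP orientation; "force": force on the tool from outside, world axes, zero at the start; "ft_torque": the same for the moment, N m; "finger_gap": opening from 0.0 (shut) to 1.0 (fully open); "gripper_force": force on a finger pad.
Only numpy, scipy, OpenCV 4.12 (cv2) and the standard library are available. Lean on these libraries where they do the work, as an engineer would, in place of code of your own. Each camera call takes 0.05 s, during which the arm holds its last target. There are 200 camera calls.

## Task

Put the red nut driver away in the top drawer of the orange cabinet: lift it up and off its peg, lay it flat on the green mat and let go of it, then take it up again from above and lay it flat in the drawer's empty front compartment, along the compartment's length, and leave that drawer open by at least 10 cm. Set it down both times without letting it drop, and leave the other two drivers, the meter on the cabinet and the solder spool on the mat where they are.

Things in the scene. Friction and masses are not known exactly. Their poses are not given: they have to be found in the camera images.
- red_driver: Red nut driver, 194 mm, 160 g, hung upright. Origin: centre of its handle, 26 (x) x 30 (y) x 100 mm (z -50 to 50). z runs along it to the black loop (up while hung): 10 mm thick in x, 36 wide in y; window 24 wide, z 50 to 86; top bar to 94. The peg passes through it along x, under the bar. Shank 8 mm diameter, socket 16 mm, ending at z -100. Laid flat, its origin is 13 mm up.
- blue_driver: Blue nut driver hanging on one of the rack's three pegs (which peg varies); same shape and size as the red one. Leave it hanging.
- green_driver: Green nut driver hanging on one of the rack's three pegs (which peg varies); same shape and size as the red one. Leave it hanging.
- rack: Fixed open tool stand, 260 mm wide, 260 tall. Origin on the table; its front faces its own -x. 12 mm base plate x -180 to 70; two posts at y +-122 carry a dark rail z 220 to 256, front at x -80. Orange pegs at y -70, 0, 70, 10 wide, z 232 to 240, from the rail to x -157; the tip (x -157 to -149) turns up 12 mm above the peg. Drivers hang at x about -130, axes as the rack's.
- cabinet: Fixed orange bench cabinet with two black drawers, one above the other, 220 mm deep (x), 270 mm wide (y), 150 mm tall. Origin: centre of its underside; the drawers' front faces at x = -110 mm, facing its own -x. Rack and cabinet may change sides.
- cabinet_drawer0 (a joint): Opening of the cabinet's top drawer in m: 0 shut, 0.15 fully open. It slides along the cabinet's own -x.
- cabinet_drawer0_handle (a point): Middle of the top drawer's steel bar handle: 11 mm diameter, 120 mm long along the cabinet's y, 35 mm in front of the drawer's face, 38 mm below the cabinet's top; two posts 51 mm either side of the middle. Moves with the drawer.
- tray (a point): Centre of the floor of the top drawer's front compartment, 92 mm (x) by 228 mm (y, its length), open at the top. Axes as the cabinet's; moves with the drawer; at x = -42 mm minus the opening in the cabinet's frame, 85 mm above the table. Side walls 43 mm high, drawer face 52 mm, divider at the back 36 mm.
- mat: Green mat, fixed, 280 mm (x) by 200 mm (y), 2 mm thick, lying on the table between rack and cabinet. Origin: centre of its underside.
- spool: Blue-flanged solder spool standing on the mat, 60 mm diameter, 42 mm tall. Origin: centre of its underside. Leave it there.
- meter: Orange multimeter, 130 x 72 x 34 mm, lying on top of the cabinet. Origin: centre of its underside. Leave it there.

How it is judged:
By the outcome, as a careful person would: the job done as asked, in the order asked, and still so for the second after the job is handed in, with the robot touching nothing.
It also fails if it takes over 72 s, if anything falls off the work surface, if the arm or the gripper's body presses on something with over 40 N, if the wrist force passes 120 N, or if a joint passes its speed limit or range.

## Working session

There is one attempt and no reset: what is moved stays moved. The work goes in short steps, Python scripts to look and compute and a shell command to move; the robot and the scene stay as the last step left them, time stands still between calls to the robot, and variables do not carry over. Pictures are saved under pics/ and viewed, at most 10 in all, crops included, and the job is handed in when it is done.

```bash
mkdir -p pics; python3 - <<'E'
from station import *
import cv2,json
for n in ("scene","top","wrist"):
    im=snapshot(n); cv2.imwrite(f"pics/{n}0.png",im[:,:,::-1]); c=get_calibration(n)
    print(n,{k:(v if not hasattr(v,'tolist') else np.round(v,4).tolist()) if 0 else v for k,v in c.items()})
print(sense())
E
```

```text
scene {'fx': 601.6050214562206, 'fy': 601.6050214562206, 'cx': 314.3468364020227, 'cy': 234.15217533865066, 'world_to_cam': array([[ 0.29802421,  0.95455473,  0.00261651, -0.17443339],
       [ 0.78129863, -0.24235482, -0.57518396, -0.42187905],
       [-0.54841044,  0.17346302, -0.81801991,  1.77542859],
       [ 0.        ,  0.        ,  0.        ,  1.        ]])}
top {'fx': 439.76409158983006, 'fy': 439.76409158983006, 'cx': 320.9099886502879, 'cy': 245.5938670249953, 'world_to_cam': array([[ 0.01355845, -0.99987563,  0.00805572, -0.00165207],
       [-0.99332013, -0.01439197, -0.11449016,  0.61196048],
       [ 0.11459186, -0.0064496 , -0.99339172,  0.84287796],
       [ 0.        ,  0.        ,  0.        ,  1.        ]])}
wrist {'fx': 391.4192364886472, 'fy': 391.4192364886472, 'cx': 317.38505681224393, 'cy': 236.58879867857343, 'world_to_cam': array([[ 0.29451276, -0.95564576, -0.00185107, -0.62472554],
       [-0.92326026, -0.28503106,  0.25758063, -0.03287561],
       [-0.24668345, -0.07415176, -0.96625503,  0.37894384],
       [ 0.        ,  0.        ,  0.        ,  1.        ]])}
{'t': 0.15, 'q': array([-1.45148131e+00,  5.28299354e-01,  1.43360843e+00, -2.52547498e-05,
        1.18141195e+00, -1.78498893e-01]), 'qd': array([ 0.00036488, -0.00274284, -0.00321168, -0.00033002, -0.00025684,
       -0.00021184]), 'tau': array([ 8.13487604e-04, -4.42743051e+01, -1.78274828e+01, -3.06982784e-04,
        5.63634749e-03,  1.13957390e-05]), 'tcp_pos': array([ 0.18338914, -0.59721859,  0.40392931]), 'tool_rot': array([ 9.88932749e-01,  1.48361966e-01,  1.38771955e-05, -8.63506489e-04]), 'force': array([ 0.46655497, -0.02635887,  0.9270039 ]), 'ft_torque': array([ 0.00316948, -0.01467164,  0.0394939 ]), 'gripper_force': 0.0, 'finger_gap': 1.0013267878856007}
```

View pics/scene0.png

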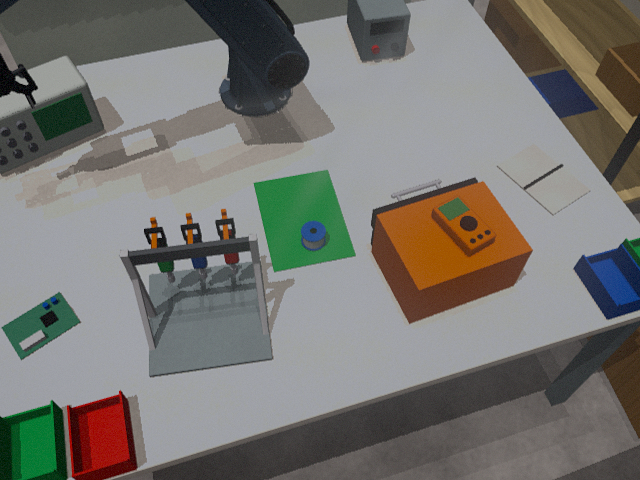

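View pics/top0.png

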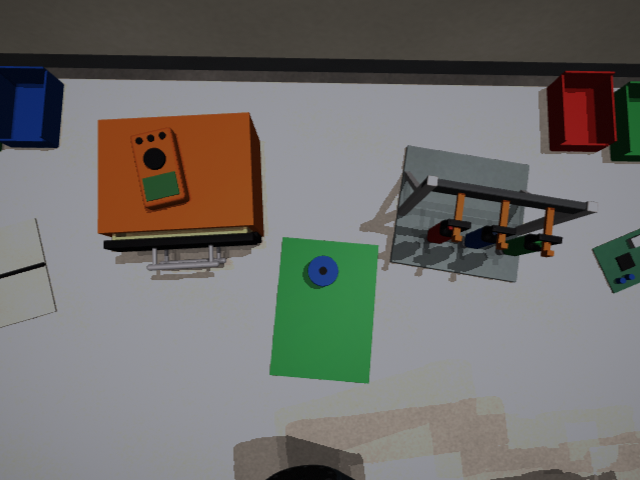

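The scene shows the rack on the robot's right, with red on the peg nearest the mat (scene 230,245; top 445,230). The mat is in the middle with the spool at top (323,271). The cabinet is on the left with its shut handle at top (148–223,265).

```bash
cat > h.py <<'E'
import numpy as np, cv2
from station import *
def cast(c,uv,z):
    W=np.array(c["world_to_cam"]);R=W[:3,:3];o=-R.T@W[:3,3]
    uv=np.atleast_2d(np.asarray(uv,float))
    d=np.c_[(uv[:,0]-c["cx"])/c["fx"],(uv[:,1]-c["cy"])/c["fy"],np.ones(len(uv))]@R
    return o+d*((z-o[2])/d[:,2])[:,None]
def proj(c,p):
    W=np.array(c["world_to_cam"]);q=np.atleast_2d(p)@W[:3,:3].T+W[:3,3]
    return np.c_[q[:,0]/q[:,2]*c["fx"]+c["cx"],q[:,1]/q[:,2]*c["fy"]+c["cy"]]
def blobs(im,lo,hi,amin=40):
    m=cv2.inRange(cv2.cvtColor(im,cv2.COLOR_RGB2HSV),np.array(lo),np.array(hi))
    cs,_=cv2.findContours(m,cv2.RETR_EXTERNAL,cv2.CHAIN_APPROX_NONE)
    return sorted([k[:,0] for k in cs if cv2.contourArea(k)>amin],key=lambda k:-cv2.contourArea(k))
def rect(P):
    (c,s,a)=cv2.minAreaRect((P[:,:2]*1000).astype(np.float32));return np.round(c,1),np.round(s,1),round(a,1)
E
python3 - <<'E'
from h import *
im=cv2.imread("pics/top0.png")[:,:,::-1].copy();c=get_calibration("top")
for n,lo,hi,z in (("orange",(5,150,60),(18,255,255),.15),("green",(50,120,60),(75,255,255),.002),("blue",(105,120,60),(125,255,255),.042),("red",(0,150,40),(4,255,255),.2)):
    for k in blobs(im,lo,hi,20)[:7]:
        zz=z
        if n=="orange" and cv2.contourArea(k)<1500: zz=.24
        print(n,cv2.contourArea(k),cv2.boundingRect(k),*rect(cast(c,k,zz)))
print("rail",cast(c,[[432,182],[592,207]],.256)); print("base",cast(c,[(406,147),(528,166),(517,281),(391,265)],.012))
print("handle",cast(c,[[148,267],[223,264]],.112)); print("cabtop",cast(c,[[98,121],[249,114],[253,231]],.15))
a=cv2.resize(im[165:285,380:600],None,fx=3.6,fy=3.6,interpolation=cv2.INTER_CUBIC)
cv2.imwrite("pics/c1.png",a[:,:,::-1])
b=cv2.resize(im[105:285,85:275],None,fx=3.3,fy=3.3,interpolation=cv2.INTER_CUBIC)
cv2.imwrite("pics/c2.png",b[:,:,::-1])
E
```

```text
orange 17199.5 (98, 113, 156, 121) [725.6 266.6] [206.5 270.5] 4.0
orange 160.5 (545, 207, 10, 28) [ 632.  -344.2] [11.4 42.9] 81.2
orange 151.0 (500, 200, 10, 27) [ 643.2 -274.8] [10.6 41.4] 81.5
orange 149.5 (455, 193, 11, 28) [ 653.  -205.4] [11.2 42.9] 79.5
orange 83.5 (498, 233, 11, 16) [ 599.9 -270. ] [24.5 14. ] 14.8
orange 76.5 (453, 227, 9, 14) [ 610.  -200.4] [20.2 12.3] 0.8
orange 71.0 (543, 242, 11, 14) [ 588.9 -339.8] [20.  15.2] 0.8
green 13169.0 (270, 237, 108, 146) [486.6  -2.4] [197.8 278.8] 85.9
green 886.0 (593, 230, 47, 53) [ 600.6 -624.6] [ 81.4 107.4] 22.7
green 656.5 (143, 172, 36, 29) [736.7 344.9] [47.1 67.6] 14.5
green 563.5 (625, 86, 15, 69) [ 897.4 -661.1] [ 29.9 153.5] 85.4
green 69.0 (610, 281, 25, 11) [ 541.1 -616.7] [17.7 50.7] 7.8
blue 1636.0 (0, 71, 47, 70) [890.5 619.2] [147.6  86.7] 2.2
blue 661.0 (308, 256, 30, 30) [561.9   3.2] [57.1 57.1] 0.8
blue 36.0 (0, 66, 43, 3) [974.3 631.6] [86.7  3.9] 89.3
red 1880.5 (560, 74, 49, 72) [ 828.1 -433.2] [ 80.4 125.4] 86.4
red 121.0 (610, 75, 7, 66) [ 835.4 -482.3] [  5.  114.8] 90.0
red 92.0 (565, 71, 50, 3) [ 897.5 -446. ] [ 3.6 84.1] 1.0
rail [[ 0.68615551 -0.15910821  0.256     ]
 [ 0.65120453 -0.40122669  0.256     ]]
base [[ 0.82632126 -0.16968818  0.012     ]
 [ 0.78925462 -0.42609915  0.012     ]
 [ 0.54775358 -0.39382079  0.012     ]
 [ 0.57678469 -0.13686581  0.012     ]]
handle [[0.5596516  0.31894826 0.112     ]
 [0.56698488 0.18405064 0.112     ]]
cabtop [[0.81671963 0.40849634 0.15      ]
 [0.83431829 0.13983284 0.15      ]
 [0.6224978  0.12605189 0.15      ]]
```

View pics/c1.png

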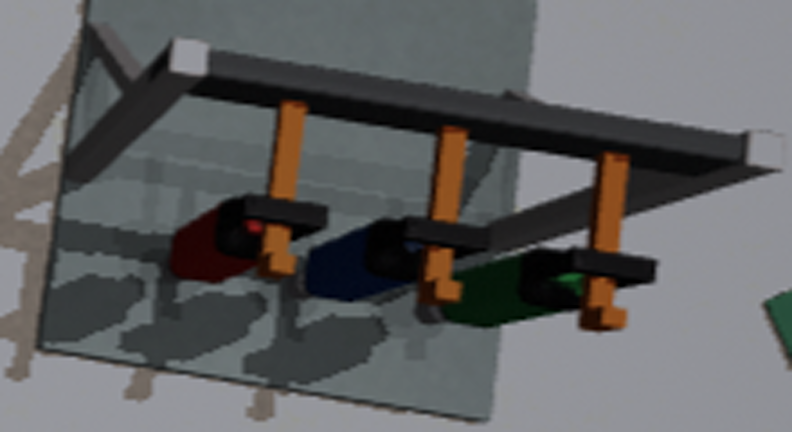

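View pics/c2.png

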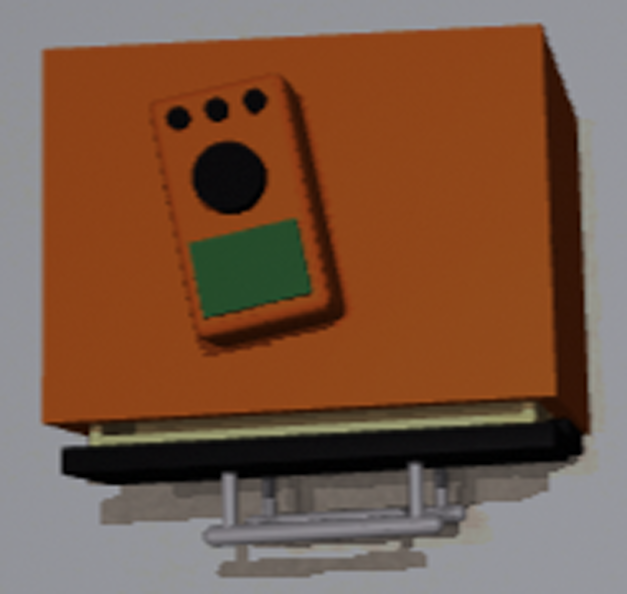

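The crops show red's loop bar centred at about top (459.5,223), and its peg tip at about (457,239). The top drawer's handle is centred at (182.7,265.5).

```bash
python3 - <<'E'
from h import *
c=get_calibration("top")
print("bar",cast(c,[[459.5,223]],.248)); print("handle mid",cast(c,[[182.7,265.5]],.117))
print("pegtip front", cast(c,[[380+277/3.6,165+268/3.6],[380+441/3.6,165+297/3.6],[380+603/3.6,165+324/3.6]],.252))
s=get_calibration("scene");im=cv2.imread("pics/scene0.png")[:,:,::-1]
print("proj in scene of bar, handle", proj(s,cast(c,[[459.5,223]],.248)),proj(s,cast(c,[[182.7,265.5]],.117)))
cv2.imwrite("pics/s1.png",np.hstack([cv2.resize(im[195:295,140:250],(440,400),interpolation=2),cv2.resize(im[165:255,365:455],(360,400),interpolation=2)])[:,:,::-1])
E
```

```text
bar [[ 0.62504618 -0.20217814  0.248     ]]
handle mid [[0.56291656 0.25508382 0.117     ]]
pegtip front [[ 0.59920252 -0.19644865  0.252     ]
 [ 0.58798105 -0.26488686  0.252     ]
 [ 0.57761502 -0.3323509   0.252     ]]
proj in scene of bar, handle [[223.456696   220.46641363]] [[415.14592888 186.88680572]]
```

View pics/s1.png

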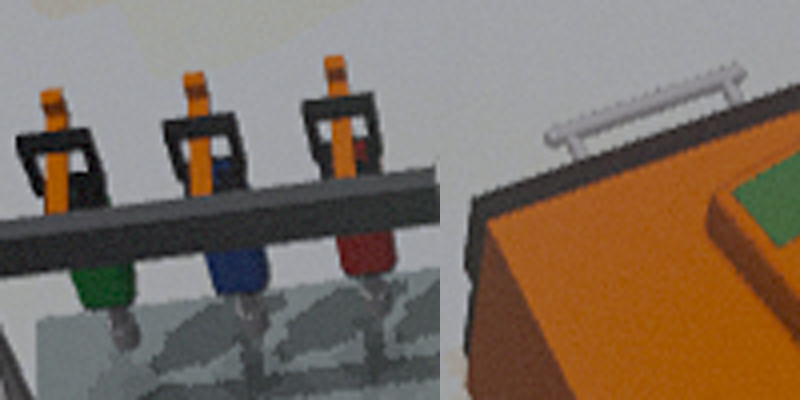

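Both views agree: the bar is at (0.625, -0.202) and the handle at (0.563, 0.255). I'll open the drawer first.

```bash
python3 -m jog '{"linear":[[23,53,0],[23,53,0],[23,53,0],[23,53,0],[23,53,0],[23,53,0],[23,53,0],[23,53,0],[23,53,0],[23,53,0],[23,53,0],[23,53,0]],"turn":[0.96,0.96,0.96,0.96,0.96,0.96,0.96,0.96,0.96,0.96,0.96,0.96]}' 0.4
python3 -m jog '{"linear":[[26,54,0],[26,54,0],[26,54,0],[26,54,0],[0,0,0],[0,0,0]],"turn":[0.96,0.96,0.96,0.96,0,0]}'
python3 - <<'E'
from h import *
s=sense();p=s["tcp_pos"];q=s["tool_rot"];c=get_calibration("wrist")
print(p,np.degrees(2*np.arctan2(q[1],q[0])),s["finger_gap"])
im=snapshot("wrist");cv2.imwrite("pics/w1.png",im[:,:,::-1])
print(proj(c,[[.563,.255,.112],[.567,.195,.112],[.559,.315,.112]]))
E
```

```text
t: 1.65
tcp_pos: [0.4599, 0.0404, 0.4048]
tool_rot: [0.794, 0.608, 0.0, 0.0]
force: [0.4, -0.6, 0.7]
finger_gap: 0.402
gripper_force: 0.0
t: 2.4
tcp_pos: [0.5628, 0.2544, 0.404]
tool_rot: [0.683, 0.731, -0.001, -0.0]
force: [0.3, 0.4, -0.2]
finger_gap: 0.4
gripper_force: 0.0
[0.56283409 0.25438794 0.40398151] 93.87990211755744 0.4003881645238078
[[316.37335995 228.40929239]
 [316.23721601 308.74015912]
 [316.52619588 138.22941938]]
```

View pics/w1.png

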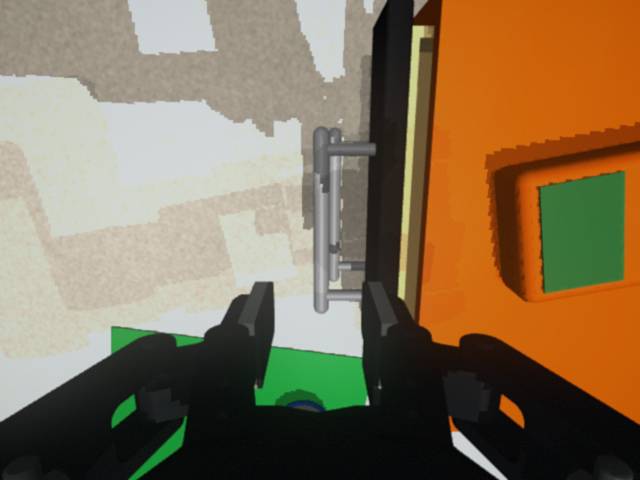

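The handle appears in the wrist view at column 320, rows 127–312. That is 4 px (about 3 mm in +x) from my prediction.

```bash
python3 -m jog '{"linear":[[3,0,-30],[0,0,-40],[0,0,-40],[0,0,-31],[0,0,0]],"turn":[0,0,0,0,0]}' 0.33
python3 -m jog '{"linear":[[0,0,0],[0,0,0],[0,0,0],[0,0,0],[0,0,0],[0,0,0]],"turn":[0,0,0,0,0,0]}' 0 40
```

```text
t: 3.08
tcp_pos: [0.5683, 0.2527, 0.2662]
tool_rot: [0.684, 0.729, 0.003, 0.002]
force: [-1.1, -0.3, -0.7]
finger_gap: 0.331
gripper_force: 0.0
t: 3.82
tcp_pos: [0.5672, 0.253, 0.2655]
tool_rot: [0.683, 0.73, 0.001, 0.001]
force: [1.3, -2.1, 7.5]
finger_gap: 0.116
gripper_force: 39.0
```

```bash
python3 -m jog '{"linear":[[-8,-0.5,1],[-14,-1,1],[-14,-1,0],[-14,-1,0],[-14,-1,0],[-14,-1,0],[-14,-1,0],[-14,-1,0],[-14,-1,0],[-14,-1,0],[-11,-0.7,0],[0,0,0]],"turn":[0,0,0,0,0,0,0,0,0,0,0,0]}'
python3 -m jog '{"linear":[[0,0,0],[0,0,0],[0,0,0],[0,0,0]],"turn":[0,0,0,0]}' 0.33
python3 -m jog '{"linear":[[0,0,40],[0,0,50],[0,0,50],[0,0,0]],"turn":[0,0,0,0]}'
```

```text
t: 5.32
tcp_pos: [0.4245, 0.2433, 0.2656]
tool_rot: [0.682, 0.731, 0.004, 0.004]
force: [14.2, -10.6, -10.8]
finger_gap: 0.11
gripper_force: 39.8
t: 5.82
tcp_pos: [0.4205, 0.2444, 0.2656]
tool_rot: [0.683, 0.731, -0.001, -0.001]
force: [-0.7, -0.6, 0.2]
finger_gap: 0.332
gripper_force: 0.4
t: 6.32
tcp_pos: [0.4222, 0.2449, 0.4095]
tool_rot: [0.683, 0.731, 0.004, 0.002]
force: [0.1, 0.3, -0.3]
finger_gap: 0.328
gripper_force: 0.0
```

```bash
python3 -m jog '{"linear":[[13,-28,5],[13,-28,5],[13,-28,5],[13,-28,5],[13,-28,5],[13,-28,5],[13,-28,5],[13,-28,5],[13,-28,5],[13,-28,5],[13,-28,5],[13,-28,5]],"turn":[0.97,0.97,0.97,0.97,0.97,0.97,0.97,0.97,0.97,0.97,0.97,0.97]}' 0.6
python3 -m jog '{"linear":[[12,-28,0],[12,-28,0],[12,-28,0],[12,-28,0],[0,0,0],[0,0,0]],"turn":[0.97,0.97,0.97,0.97,0,0]}'
python3 - <<'E'
from h import *
s=sense();p=s["tcp_pos"];q=s["tool_rot"];c=get_calibration("wrist")
print(p,np.degrees(2*np.arctan2(q[1],q[0])),s["finger_gap"])
im=snapshot("wrist");cv2.imwrite("pics/w2.png",im[:,:,::-1])
yx=np.array([.143,.990])*.018; b=np.array([.625,-.202])
print(proj(c,[[*b,.248],[*(b+yx),.248],[*(b-yx),.248]]))
t=snapshot("top");cv2.imwrite("pics/t1.png",t[:,:,::-1])
E
```

```text
t: 7.82
tcp_pos: [0.5774, -0.0924, 0.4641]
tool_rot: [0.24, 0.971, 0.0, -0.002]
force: [0.1, 0.6, -0.3]
finger_gap: 0.601
gripper_force: 0.0
t: 8.57
tcp_pos: [0.625, -0.2031, 0.4642]
tool_rot: [0.075, 0.997, 0.001, -0.001]
force: [0.1, -0.6, -0.8]
finger_gap: 0.599
gripper_force: 0.0
[ 0.62499721 -0.2030698   0.46420515] 171.42583729809576 0.598801011339368
[[318.55847317 264.56952785]
 [354.52814619 264.37823196]
 [282.58625716 264.76083727]]
```

View pics/w2.png

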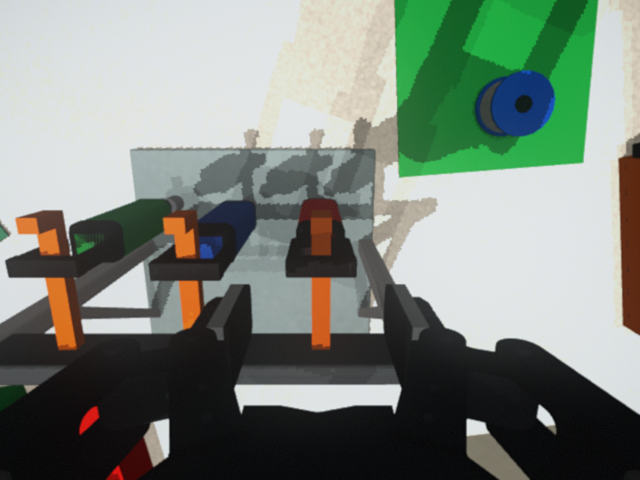

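The bar is at columns 286–356, row about 268. That puts it roughly 2 mm in +x and 1.5 mm in +y from my prediction, so I'll correct for that, descend and close.

```bash
python3 -m jog '{"linear":[[2,2,-30],[0,0,-30],[0,0,-24],[0,0,0],[0,0,0]],"turn":[0,0,0,0,0]}' 0.6
python3 -m jog '{"linear":[[0,0,0],[0,0,0],[0,0,0],[0,0,0],[0,0,0],[0,0,0]],"turn":[0,0,0,0,0,0]}' 0 30
```

```text
t: 9.3
tcp_pos: [0.6277, -0.2013, 0.3829]
tool_rot: [0.074, 0.997, -0.0, 0.001]
force: [0.1, -0.2, 0.6]
finger_gap: 0.606
gripper_force: 0.0
t: 10.05
tcp_pos: [0.6278, -0.2017, 0.3835]
tool_rot: [0.074, 0.997, -0.0, 0.001]
force: [-0.3, 0.4, 6.3]
finger_gap: 0.418
gripper_force: 30.6
```

```bash
python3 -m jog '{"linear":[[0,0,8],[0,0,12],[0,0,0],[0,0,0],[0,0,0]],"turn":[0,0,0,0,0]}'
python3 - <<'E'
from h import *
for n in("scene","wrist"):
    im=snapshot(n)
    if n=="scene": im=cv2.resize(im[190:310,140:270],(520,480),interpolation=2)
    globals()[n]=im
cv2.imwrite("pics/l1.png",np.hstack([scene[:,:400],wrist[:,120:520]])[:,:,::-1])
E
```

```text
t: 10.68
tcp_pos: [0.6273, -0.2016, 0.4012]
tool_rot: [0.074, 0.997, 0.0, -0.001]
force: [0.2, -0.6, -1.6]
finger_gap: 0.414
gripper_force: 30.1
```

View pics/l1.png

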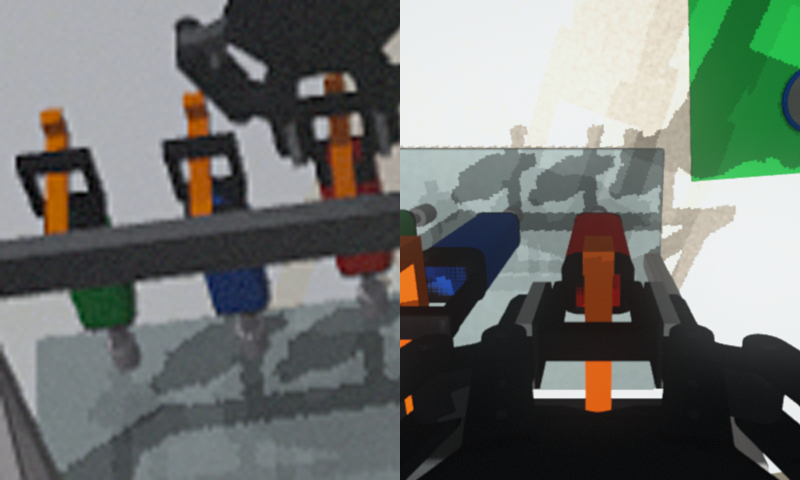

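Red is lifted on its loop about 18 mm above its seat, with the peg mid-window. Now I'll slide it out along the peg.

```bash
python3 -m jog '{"linear":[[-10,1.4,0],[-10,1.4,0],[-10,1.4,0],[-10,1.4,0],[-10,1.4,0],[-10,1.4,0],[-10,1.4,0],[0,0,0]],"turn":[0,0,0,0,0,0,0,0]}'
python3 -m jog '{"linear":[[-10,10,0],[-10,20,0],[0,25,0],[0,25,0],[0,20,0],[0,16,0],[0,10,0],[0,0,0],[0,0,0],[0,0,0]],"turn":[0,0.5,0.5,0,0,0,0,0,0,0]}'
python3 - <<'E'
from h import *
s=sense();q=s["tool_rot"];print(s["tcp_pos"],np.degrees(2*np.arctan2(q[1],q[0])),s["force"])
a=snapshot("scene");b=snapshot("top")
cv2.imwrite("pics/m1.png",np.hstack([cv2.resize(a[120:320,120:380],(520,400),interpolation=2)[:,:400],cv2.resize(b[170:400,250:480],(400,400),interpolation=2)])[:,:,::-1])
E
```

```text
t: 11.78
tcp_pos: [0.5567, -0.1917, 0.4018]
tool_rot: [0.075, 0.997, 0.0, -0.0]
force: [0.3, -0.7, -1.5]
finger_gap: 0.414
gripper_force: 30.1
t: 13.02
tcp_pos: [0.5375, -0.0665, 0.4017]
tool_rot: [0.031, 1.0, -0.0, 0.0]
force: [-0.0, -0.1, -1.7]
finger_gap: 0.418
gripper_force: 30.2
[ 0.53752991 -0.06649598  0.40168597] 176.41684672338505 [-0.0224516  -0.05280317 -1.66482718]
```

View pics/m1.png

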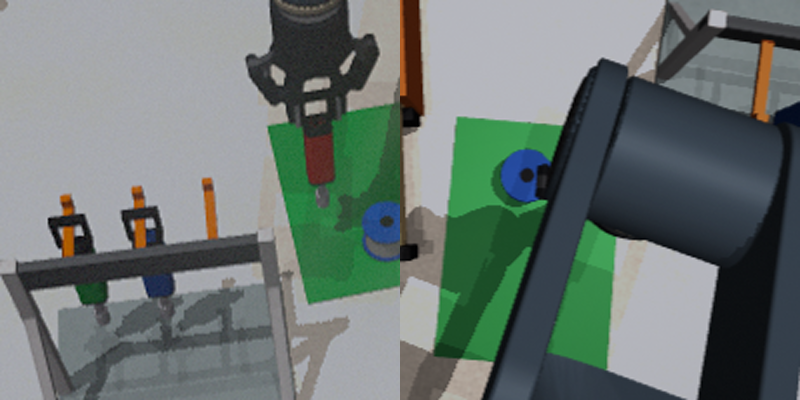

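Red hangs free and upright in the gripper, and its peg is bare. I'll move it over the mat's free strip, beside the spool, and lower it until the socket touches.

```bash
python3 -m jog '{"linear":[[13,0,-15],[14,0,-20],[13,0,-15],[0,0,-10],[0,0,0],[0,0,0]],"turn":[0,0,0,0,0,0]}' - 20
python3 -m jog '{"linear":[[0,0,-4],[0,0,-4],[0,0,0],[0,0,0]],"turn":[0,0,0,0]}'
```

```text
t: 13.88
tcp_pos: [0.5772, -0.0658, 0.342]
tool_rot: [0.031, 1.0, -0.0, 0.0]
force: [-0.6, 0.2, -1.5]
finger_gap: 0.414
gripper_force: 30.2
t: 14.38
tcp_pos: [0.5774, -0.0659, 0.3338]
tool_rot: [0.031, 1.0, -0.0, 0.0]
force: [0.2, -0.7, -1.0]
finger_gap: 0.421
gripper_force: 30.2
```

```bash
python3 -m jog '{"linear":[[0,0,-2],[0,0,0],[0,0,0]],"turn":[0,0,0]}' 0 20
python3 -m jog '{"linear":[[0,0,-2],[0,0,0],[0,0,0]],"turn":[0,0,0]}'
python3 -m jog '{"linear":[[0,0,-1],[0,0,0],[0,0,0]],"turn":[0,0,0]}'
```

```text
t: 14.75
tcp_pos: [0.5774, -0.0659, 0.3317]
tool_rot: [0.031, 1.0, 0.0, -0.0]
force: [0.1, -0.4, -1.4]
finger_gap: 0.415
gripper_force: 30.3
t: 15.12
tcp_pos: [0.5777, -0.0659, 0.3315]
tool_rot: [0.031, 1.0, -0.0, 0.001]
force: [-2.5, -0.2, 7.9]
finger_gap: 0.418
gripper_force: 31.3
t: 15.5
tcp_pos: [0.5778, -0.0658, 0.3314]
tool_rot: [0.031, 1.0, -0.0, 0.001]
force: [-1.6, 1.3, 12.6]
finger_gap: 0.418
gripper_force: 31.8
```

```bash
python3 -m jog '{"linear":[[-11.5,0.7,-0.5],[-11.5,0.7,-0.5],[-11.5,0.7,-1.5],[-11.5,0.7,-1.5],[-11,0.7,-3],[-11,0.7,-3.5],[-11,0.7,-4.5],[-10.5,0.7,-5]],"turn":[0,0,0,0,0,0,0,0]}'
python3 - <<'E'
from h import *
a=snapshot("scene");c=get_calibration("scene");cv2.imwrite("pics/tip.png",a[:,:,::-1])
m=[k for k in blobs(a,(0,120,40),(5,255,255),30) if 200<k[:,0].mean()<350]
for k in m: print(cv2.contourArea(k),cv2.boundingRect(k),np.round(cv2.minAreaRect(k),1) if 0 else cv2.minAreaRect(k))
L=lambda th:[[.5695-np.sin(th)*d,-.066+.063*np.sin(th)*d,.002+np.cos(th)*d] for d in(.05,.15)]
for t in(0,15,30,45):print(t,np.round(proj(c,L(np.radians(t)))))
E
```

```text
t: 16.5
tcp_pos: [0.4884, -0.0603, 0.3102]
tool_rot: [0.031, 1.0, -0.0, 0.002]
force: [-0.8, -0.3, 5.0]
finger_gap: 0.419
gripper_force: 30.9
352.0 (273, 199, 17, 34) ((281.4820861816406, 215.2628631591797), (32.90152359008789, 12.560246467590332), 80.90972137451172)
0 [[285. 238.]
 [284. 212.]]
15 [[284. 234.]
 [280. 200.]]
30 [[283. 231.]
 [277. 192.]]
45 [[283. 230.]
 [275. 189.]]
```

```bash
python3 -m jog '{"linear":[[-10,0.6,-6],[-10,0.6,-6],[-9.5,0.6,-7],[-9,0.6,-8],[-8,0.5,-8.5],[-8,0.5,-8.5],[-7,0.4,-9],[-7,0.4,-10],[-5.5,0.4,-10],[-5.5,0.3,-10.5],[-4.5,0.3,-11],[-4,0.3,-11]],"turn":[0,0,0,0,0,0,0,0,0,0,0,0]}'
python3 - <<'E'
from h import *
a=snapshot("scene");c=get_calibration("scene");cv2.imwrite("pics/tip2.png",a[:,:,::-1])
m=[k for k in blobs(a,(0,120,40),(5,255,255),30) if 200<k[:,0].mean()<350]
for k in m: print(cv2.contourArea(k),cv2.boundingRect(k),cv2.minAreaRect(k))
L=lambda th:[[.5695-np.sin(th)*d,-.066+.063*np.sin(th)*d,.002+np.cos(th)*d] for d in(.05,.15)]
for t in(60,75,90):print(t,np.round(proj(c,L(np.radians(t)))))
E
```

```text
t: 18.05
tcp_pos: [0.4, -0.0549, 0.2024]
tool_rot: [0.031, 1.0, -0.0, 0.0]
force: [0.5, 0.3, 1.3]
finger_gap: 0.415
gripper_force: 24.5
332.5 (269, 193, 18, 33) ((277.2808837890625, 209.050537109375), (31.70519256591797, 11.917553901672363), 77.00537872314453)
60 [[282. 230.]
 [274. 189.]]
75 [[282. 231.]
 [273. 194.]]
90 [[282. 233.]
 [274. 202.]]
```

```bash
python3 -m jog '{"linear":[[-2,0.1,-8],[-2,0.1,-8],[-1,0,-6],[0,0,0]],"turn":[0,0,0,0]}'
python3 -m jog '{"linear":[[0,0,-3],[0,0,0],[0,0,0]],"turn":[0,0,0]}'
python3 -m jog '{"linear":[[0,0,-2],[0,0,0],[0,0,0]],"turn":[0,0,0]}'
python3 -m jog '{"linear":[[0,0,-2],[0,0,0],[0,0,0]],"turn":[0,0,0]}'
```

```text
t: 18.6
tcp_pos: [0.3949, -0.0546, 0.1808]
tool_rot: [0.031, 1.0, 0.0, -0.0]
force: [0.0, 0.5, 0.1]
finger_gap: 0.412
gripper_force: 24.2
t: 18.98
tcp_pos: [0.3946, -0.0544, 0.1783]
tool_rot: [0.031, 1.0, 0.0, -0.0]
force: [-3.1, 0.3, 1.2]
finger_gap: 0.416
gripper_force: 24.3
t: 19.35
tcp_pos: [0.3948, -0.0545, 0.1762]
tool_rot: [0.031, 1.0, 0.0, -0.0]
force: [-2.0, 0.2, 1.5]
finger_gap: 0.417
gripper_force: 24.3
t: 19.73
tcp_pos: [0.3948, -0.0545, 0.1745]
tool_rot: [0.031, 1.0, -0.0, 0.0]
force: [-2.0, 1.4, 6.7]
finger_gap: 0.419
gripper_force: 27.2
```

```bash
python3 -m jog '{"linear":[[0,0,-2],[0,0,0],[0,0,0]],"turn":[0,0,0]}'
python3 -m jog '{"linear":[[0,0,-2],[0,0,0],[0,0,0]],"turn":[0,0,0]}'
python3 - <<'E'
from h import *
a=snapshot("scene");c=get_calibration("scene");w=snapshot("wrist");cv2.imwrite("pics/tip3.png",a[:,:,::-1]);cv2.imwrite("pics/w3.png",w[:,:,::-1])
m=[k for k in blobs(a,(0,120,40),(5,255,255),30) if 200<k[:,0].mean()<350]
for k in m: print(cv2.contourArea(k),cv2.boundingRect(k),cv2.minAreaRect(k))
g=np.array([.3948,-.0545]);u=np.array([.998,-.063])
for lift in(0,.006,.012):print(lift,np.round(proj(c,[[*(g+u*.129),.015+.0],[*(g+u*.029),.015+lift]]),1))
E
```

```text
t: 20.1
tcp_pos: [0.3945, -0.0543, 0.1744]
tool_rot: [0.031, 1.0, -0.001, 0.001]
force: [-3.1, 1.0, 32.2]
finger_gap: 0.42
gripper_force: 40.8
t: 20.48
tcp_pos: [0.3941, -0.0542, 0.1742]
tool_rot: [0.031, 1.0, -0.001, 0.002]
force: [-4.1, 1.2, 57.4]
finger_gap: 0.417
gripper_force: 54.4
298.0 (269, 197, 18, 30) ((277.1470947265625, 211.08827209472656), (28.376667022705078, 11.884244918823242), 75.96376037597656)
0 [[282.3 231.6]
 [274.1 200.2]]
0.006 [[282.3 231.6]
 [273.9 198.7]]
0.012 [[282.3 231.6]
 [273.8 197.3]]
```

```bash
python3 -m jog '{"linear":[[0,0,4],[0,0,0.5],[0,0,0],[0,0,0]],"turn":[0,0,0,0]}'
python3 -m jog '{"linear":[[0,0,0],[0,0,0],[0,0,0],[0,0,0]],"turn":[0,0,0,0]}' 0.43 20
```

```text
t: 21.08
tcp_pos: [0.3954, -0.0548, 0.1745]
tool_rot: [0.031, 1.0, -0.0, 0.001]
force: [-0.2, 0.7, 7.4]
finger_gap: 0.42
gripper_force: 27.3
t: 21.58
tcp_pos: [0.3948, -0.0545, 0.1745]
tool_rot: [0.031, 1.0, 0.0, -0.0]
force: [-0.2, -0.7, -0.4]
finger_gap: 0.428
gripper_force: 0.0
```

```bash
python3 -m jog '{"linear":[[0,0,0],[0,0,0],[0,0,0],[0,0,0]],"turn":[0,0,0,0]}' 0.55
python3 - <<'E'
from h import *
a=snapshot("scene");w=snapshot("wrist");cv2.imwrite("pics/tip4.png",a[:,:,::-1])
m=[k for k in blobs(a,(0,120,40),(5,255,255),30) if 200<k[:,0].mean()<350]
for k in m: print(cv2.contourArea(k),cv2.boundingRect(k),cv2.minAreaRect(k))
E
```

```text
t: 22.08
tcp_pos: [0.3949, -0.0546, 0.1747]
tool_rot: [0.031, 1.0, -0.0, 0.0]
force: [0.3, -0.5, -0.3]
finger_gap: 0.548
gripper_force: 0.0
278.0 (269, 198, 18, 28) ((276.9813537597656, 211.3049774169922), (27.24782371520996, 11.91689682006836), 75.0685806274414)
```

```bash
python3 -m jog '{"linear":[[0,0,30],[0,0,50],[0,0,50],[26,-2,20],[27,-2,0],[26,-1,0],[0,0,0],[0,0,0]],"turn":[0,0,0,0,0,0,0,0]}'
cat > loc.py <<'E'
from h import *
def loc(name="wrist",z=.028,z0=.015):
    im=snapshot(name);c=get_calibration(name);cv2.imwrite(f"pics/loc_{name}.png",im[:,:,::-1])
    R=np.array(c["world_to_cam"]);o=-R[:3,:3].T@R[:3,3]
    for k in blobs(im,(0,120,40),(5,255,255),150):
        P=cast(c,k,z);r=rect(P)
        print(name,cv2.boundingRect(k),r,"cam",np.round(o,3))
        print(np.round(cv2.boxPoints(cv2.minAreaRect((P[:,:2]*1000).astype(np.float32)))).tolist())
E
python3 - <<'E'
from loc import *
loc();loc("top");s=sense();q=s["tool_rot"];print(s["tcp_pos"],np.degrees(2*np.arctan2(q[1],q[0])))
E
```

```text
t: 23.18
tcp_pos: [0.4726, -0.0591, 0.3242]
tool_rot: [0.031, 1.0, 0.0, -0.001]
force: [0.6, 0.7, 0.4]
finger_gap: 0.551
gripper_force: 0.0
wrist (296, 166, 41, 117) (array([471.5, -59.6]), array([27.6, 83. ]), 86.5) cam [ 0.409 -0.055  0.294]
[[429.0, -71.0], [512.0, -76.0], [514.0, -48.0], [431.0, -43.0]]
top (550, 74, 59, 78) (array([ 892.3, -538.7]), array([117.4, 170. ]), 79.3) cam [0.511 0.013 0.907]
[[798.0, -581.0], [965.0, -612.0], [987.0, -497.0], [820.0, -465.0]]
top (565, 70, 52, 72) (array([ 920. , -555.2]), array([106.3, 154.2]), 87.3) cam [0.511 0.013 0.907]
[[840.0, -605.0], [994.0, -612.0], [999.0, -506.0], [845.0, -498.0]]
[ 0.47256093 -0.05921873  0.32433178] 176.45569519030096
```

```bash
python3 -m jog '{"linear":[[0,0,-40],[0,0,-50],[0,0,-40],[0,0,-16],[0,0,0],[0,0,0]],"turn":[0,0,0,0,0,0]}' 0.55
python3 -m jog '{"linear":[[0,0,0],[0,0,0],[0,0,0],[0,0,0],[0,0,0],[0,0,0]],"turn":[0,0,0,0,0,0]}' 0 50
```

```text
t: 24.02
tcp_pos: [0.4742, -0.0597, 0.1798]
tool_rot: [0.031, 1.0, -0.0, 0.001]
force: [-0.2, -0.8, 0.1]
finger_gap: 0.55
gripper_force: 0.0
t: 24.78
tcp_pos: [0.4743, -0.0596, 0.1803]
tool_rot: [0.031, 1.0, -0.0, 0.001]
force: [0.2, 0.2, 6.4]
finger_gap: 0.34
gripper_force: 51.3
```

```bash
python3 -m jog '{"linear":[[0,0,10],[0,0,25],[0,0,40],[0,0,45],[0,0,45],[0,0,35],[0,10,0],[0,20,0],[0,20,0],[0,20,0],[0,20,0],[0,20,0]],"turn":[0,0,0,0,0,0,0,-0.5,-1,-1,-1,-1]}'
python3 -m jog '{"linear":[[5,20,0],[5,20,0],[5,20,0],[5,20,0],[5,20,0],[5,20,0],[5,20,0],[5,20,0],[5,20,0],[4,20,0],[0,0,0],[0,0,0]],"turn":[-1,-1,-1,-1,-1,-1,-1,-1,-1,-1,-1,-1]}'
python3 - <<'E'
from h import *
s=sense();q=s["tool_rot"];print(s["tcp_pos"],np.degrees(2*np.arctan2(q[1],q[0])),s["force"]);c=get_calibration("wrist")
w=snapshot("wrist");b=snapshot("top");cv2.imwrite("pics/t5.png",b[:,:,::-1]);cv2.imwrite("pics/w5.png",w[:,:,::-1])
cv2.imwrite("pics/wt5.png",np.hstack([w[:,100:540],cv2.resize(b[100:340,85:265],(360,480),interpolation=2)])[:,:,::-1])
t=np.array([.523,.2512]);X=np.array([.998,.066])*.046;Y=np.array([-.066,.998])*.114
print(np.round(proj(c,[[*(t+a*X+d*Y),.121] for a,d in((1,1),(1,-1),(-1,-1),(-1,1))])))
E
```

```text
t: 26.28
tcp_pos: [0.4728, 0.0516, 0.3773]
tool_rot: [0.227, 0.974, -0.0, -0.002]
force: [0.3, -0.8, -1.3]
finger_gap: 0.343
gripper_force: 50.3
t: 27.78
tcp_pos: [0.5217, 0.2511, 0.3767]
tool_rot: [0.683, 0.73, -0.002, -0.001]
force: [-0.1, 0.5, -1.4]
finger_gap: 0.34
gripper_force: 50.3
[0.52165076 0.25105549 0.37673587] 93.85412398566277 [-0.0646448   0.47249028 -1.42744851]
[[408.  34.]
 [387. 407.]
 [250. 406.]
 [232.  34.]]
```

View pics/wt5.png

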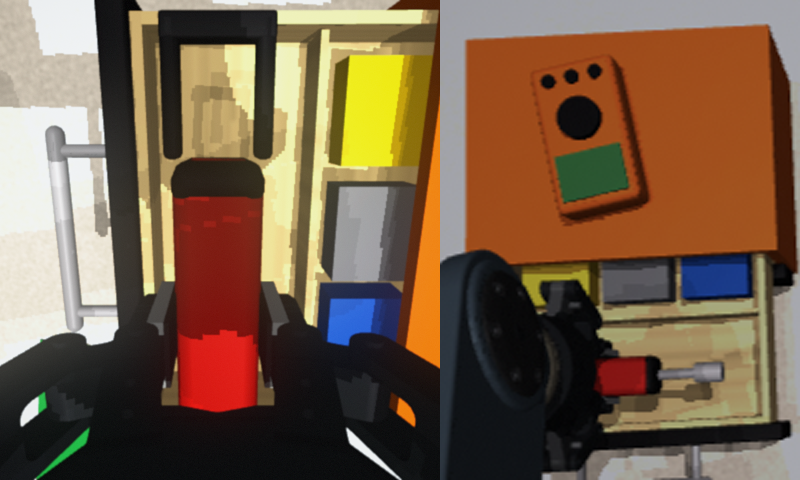

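The wrist and top views show the open front compartment (about wrist columns 242–412). Red is held level, centred across it and aligned with it. I'll shift about 3 mm in +y and lower it.

```bash
python3 -m jog '{"linear":[[1,3,-20],[0,0,-30],[0,0,-30],[0,0,-18],[0,0,-8],[0,0,0],[0,0,0]],"turn":[0,0,0,0,0,0,0]}'
python3 -m jog '{"linear":[[0,0,-4],[0,0,0],[0,0,0]],"turn":[0,0,0]}'
python3 -m jog '{"linear":[[0,0,-2],[0,0,0],[0,0,0]],"turn":[0,0,0]}'
```

```text
t: 28.75
tcp_pos: [0.5242, 0.2536, 0.2734]
tool_rot: [0.682, 0.731, 0.001, 0.0]
force: [0.3, 0.4, -1.0]
finger_gap: 0.341
gripper_force: 50.3
t: 29.12
tcp_pos: [0.5239, 0.2534, 0.2689]
tool_rot: [0.682, 0.731, 0.0, 0.0]
force: [-0.7, -0.1, -1.8]
finger_gap: 0.343
gripper_force: 50.3
t: 29.5
tcp_pos: [0.5239, 0.2534, 0.2666]
tool_rot: [0.682, 0.731, -0.0, -0.0]
force: [-0.7, 0.2, -0.8]
finger_gap: 0.342
gripper_force: 50.3
```

```bash
python3 -m jog '{"linear":[[0,0,-1.5],[0,0,0],[0,0,0]],"turn":[0,0,0]}'
python3 -m jog '{"linear":[[0,0,-1],[0,0,0],[0,0,0]],"turn":[0,0,0]}'
python3 -m jog '{"linear":[[0,0,-1],[0,0,0],[0,0,0]],"turn":[0,0,0]}'
```

```text
t: 29.88
tcp_pos: [0.5239, 0.2534, 0.2652]
tool_rot: [0.682, 0.731, -0.0, -0.0]
force: [1.3, 0.7, -1.6]
finger_gap: 0.339
gripper_force: 50.3
t: 30.25
tcp_pos: [0.5239, 0.2534, 0.2642]
tool_rot: [0.682, 0.731, -0.0, -0.0]
force: [0.1, -0.7, -1.7]
finger_gap: 0.342
gripper_force: 50.3
t: 30.62
tcp_pos: [0.524, 0.2535, 0.2633]
tool_rot: [0.682, 0.731, 0.0, 0.0]
force: [0.5, -0.1, 0.4]
finger_gap: 0.338
gripper_force: 50.5
```

Contact at the predicted height. I'll press a touch more, then release gently and retreat.

```bash
python3 -m jog '{"linear":[[0,0,-0.7],[0,0,0],[0,0,0]],"turn":[0,0,0]}'
python3 -m jog '{"linear":[[0,0,0],[0,0,0],[0,0,0]],"turn":[0,0,0]}' 0.38
python3 -m jog '{"linear":[[0,0,0],[0,0,0],[0,0,0]],"turn":[0,0,0]}' 0.46
python3 -m jog '{"linear":[[0,0,10],[0,0,30],[0,0,40],[0,0,50],[-15,-30,30],[-20,-50,0],[-20,-50,0],[-20,-50,0],[-20,-50,0],[0,-50,0],[0,-50,0],[0,0,0]],"turn":[0,0,0,0,0,0,0,0,0,0,0,0]}'
python3 -m jog '{"linear":[[0,-50,0],[0,-50,0],[0,-50,0],[0,-50,0],[0,0,0],[0,0,0]],"turn":[0,0,0,0,0,0]}'
python3 - <<'E'
from h import *
c=get_calibration("top");b=snapshot("top");cv2.imwrite("pics/end.png",b[:,:,::-1])
for k in blobs(b,(0,120,40),(5,255,255),60):
    print("red",cv2.boundingRect(k),*rect(cast(c,k,.111)))
for n,lo,hi,z in (("spool",(105,120,60),(125,255,255),.042),("green",(50,120,60),(75,255,255),.184)):
    for k in blobs(b,lo,hi,100)[:4]: print(n,cv2.boundingRect(k))
print(proj(c,[[.524,.2535,.111]]))
E
```

```text
t: 31.0
tcp_pos: [0.5241, 0.2535, 0.2633]
tool_rot: [0.682, 0.731, 0.0, 0.0]
force: [-0.3, -0.2, 5.9]
finger_gap: 0.34
gripper_force: 51.1
t: 31.38
tcp_pos: [0.5241, 0.2534, 0.2625]
tool_rot: [0.682, 0.731, 0.0, 0.0]
force: [0.4, 0.5, 1.6]
finger_gap: 0.375
gripper_force: 0.0
t: 31.75
tcp_pos: [0.5248, 0.2536, 0.2632]
tool_rot: [0.682, 0.731, 0.001, 0.001]
force: [4.7, 0.8, 4.5]
finger_gap: 0.459
gripper_force: 0.0
t: 33.25
tcp_pos: [0.4282, -0.0789, 0.4222]
tool_rot: [0.684, 0.729, -0.001, -0.001]
force: [0.3, 1.3, -0.1]
finger_gap: 0.464
gripper_force: 0.0
t: 34.0
tcp_pos: [0.4285, -0.2748, 0.4218]
tool_rot: [0.682, 0.731, 0.0, -0.002]
force: [0.8, 0.0, 0.8]
finger_gap: 0.462
gripper_force: 0.0
red (560, 74, 49, 74) [ 867.8 -489.2] [ 90.5 141.4] 86.4
red (158, 280, 48, 18) [522.2 256.9] [28.7 84.4] 4.0
red (610, 75, 7, 67) [ 875.2 -544.7] [  6.  131.2] 89.9
red (565, 70, 50, 4) [ 947.1 -503.7] [ 6.1 94.7] 1.0
spool (0, 71, 48, 70)
spool (308, 256, 30, 30)
spool (206, 229, 33, 20)
green (270, 238, 108, 145)
green (594, 231, 46, 62)
green (143, 172, 36, 29)
green (625, 86, 15, 70)
[[183.52420501 287.3474449 ]]
```

```bash
python3 -c "
from station import *
print(sign_off())"
```

```text
the job is handed in; nothing more can be done
None
```

The red driver was laid on the mat, let go, picked up again and laid along the drawer's front compartment, with the drawer open about 14 cm; the job is handed in at about 34 s, though the loop end settled an estimated 4–5 mm when released on the mat, and the fingertips briefly pressed the mat at 57 N (wrist force).

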